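# Lock the hold-down bar over a vial block with its T-pin

### The job

Swing the raised hold-down bar fully down over the vial block, then lay the T-handled pin in the two open saddles beside the ears and push it lengthwise through both ears and the nose of the bar, until its handle stands against the outer saddle. Let go of the pin, and leave everything else on the bench where it stands.

Things in the scene. Friction and masses are not known exactly. Their poses are not given: they have to be found in the camera images.
- fixture: metal hold-down fixture fixed to the bench: 8 mm base plate 230 mm (x) by 156 mm (y) carrying a blue vial block. Origin on the bench under the block's centre; x points away from the robot, along the bar to its hinge, y left along the pin's line, z up. The pin's line is x = -95 mm, z = 60 mm, along y: two ears with holes at y = -16 to +16 mm, and left of them two saddles at y = 80 and 144 mm
- ear_hole (a point): centre of the round 15.5 mm hole in the ear next to the saddles, on its outer (+y) face, 60 mm above the bench. Each of the two ears is an upright steel plate 36 mm in x, 8 mm thick, top 80 mm above the bench; the gap between them is 16 mm, and the far face of the second ear lies 32 mm along -y from this point
- saddle_near_ears (a point): where the pin's axis lies in the saddle next to the ears, 64 mm along +y from ear_hole, mid thickness. A saddle is a steel post 34 mm in x, 8 mm thick in y, with a slot open upward, 14 mm wide, slanted lead-ins that widen it to about 25 mm, floor 54 mm and top about 78 mm above the bench. A 12 mm pin on the floor of both slots lies on the holes' line
- saddle_outer (a point): the same in the outer saddle, 128 mm along +y from ear_hole; its outer face, on which the pin's handle stops, is 4 mm farther along +y. Between the two saddles 56 mm are free for fingers
- bar (a joint): angle of the steel hold-down bar (30 mm wide, 12 mm thick), rad: 0 is fully down, level, at its stop; grows as its near end rises; starts at 0.6 to 1.0. A stiff friction hinge: it stays where it is left; 1 to 2 N on its pad move it down. Its near end is a 10 mm thick nose with a 17 mm hole, 190 mm from the hinge, that sinks between the ears and meets their holes only when fully down
- bar_hinge (a point): centre of the bar's hinge, 78 mm above the bench; the axis runs along the fixture's y
- bar_pad (a point): centre of the top of the round black rubber pad (28 mm across) on top of the bar: 150 mm from the hinge along the bar and 10 mm above its middle plane; 88 mm above the bench when the bar is down
- pin: loose steel T-pin on the bench left of the fixture, about 0.12 kg: shaft 12 mm thick, 175 mm long, a crossbar handle (12 mm thick, 44 mm long, level, along the pin's x) at its +y end. Origin on the axis at mid shaft, y toward the handle; balances 19 mm from it that way. Laid with its origin midway between the saddles it rests stably, tip 9 mm short of the ear, handle 52 mm from the outer saddle
- pin_tip (a point): the pin's end, on its axis, 87.5 mm from the origin along -y; it tapers to 5 mm over the last 10 mm
- pin_handle (a point): middle of the outer (end) face of the crossbar, on the pin's axis, 99.5 mm from the origin: the place to push
- rack: the loose blue block of vials in the fixture, 137x137x60 mm, under the bar, its top 68 mm above the bench; leave it alone
- bench_timer: bench timer, 72x66x21 mm, lying in front of the fixture; bystander
- tape_roll: roll of tape lying flat, 104 mm across, 25 mm high; bystander
- wash_bottle: squeeze bottle, 209 mm high; bystander
- beaker: plastic beaker, 83 mm high; bystander
- vial_1: upright vial, 56 mm high, on the left; bystander
- vial_2: upright vial, 56 mm high, on the right; bystander
- pipette: hand pipette lying on the left; bystander
- marker: marker pen, 135 mm, lying on the right; bystander

How it is judged:
On the way:
1. the bar is fully down (within 0.03 rad) (value of joint bar below 0.03 rad), for 0.2 s.
At the end, for the whole second after the job is handed in: The bar is fully down (within 0.03 rad); the pin lies at rest in the saddles, through both ears and the bar's nose, within 5 mm and 0.05 rad of the holes' line, its tip at least 6 mm past the second ear, which leaves its handle within 5 mm of the outer saddle (value of joint bar below 0.03 rad and y of pin_tip in the frame of fixture below -0.022 m and x of pin_tip in the frame of fixture between -0.1 and -0.09 m and z of pin_tip in the frame of fixture between 0.055 and 0.065 m and angle between the y axis of pin and the y axis of fixture, either way round below 0.05 rad and linear speed of pin below 0.02 m/s); the robot touches nothing.
It fails at once if the vial block in the fixture is shoved or lifted by more than 15 mm (distance of rack from where it was at the start of the episode above 0.015 m).
It fails at once if a bystander is displaced by more than 30 mm, or an upright one knocked over (distance of any of bench_timer, tape_roll, wash_bottle, beaker, vial_1, vial_2, pipette, marker from where it was at the start of the episode above 0.03 m or angle between any of wash_bottle, beaker, vial_1, vial_2's own z axis and vertical above 0.5 rad).
It also fails if it takes over 62 s, if anything falls off the work surface, if the arm or the gripper's body presses on something with over 40 N, if the wrist force passes 120 N, or if a joint passes its speed limit or range.

### The arm

A 7-joint arm with a two-finger parallel gripper is mounted at the origin on a cart in front of the work surface, level with it; the furniture and walls round the work are solid. World frame = base frame: x ahead of the robot, y to its left, z up, the work surface at z = 0. Lengths are in m, angles in rad, forces in N, time in s.
With the tool pointing down it reaches from about 0.35 to 0.9 m from the base axis. Payload 7.2 kg.
Tool frame: the origin (TCP) lies midway between the tips of the shut fingers; the grasp point (between the pads) lies 19 mm behind it; z points along the fingers, y is the line along which they close (so a half turn about z gives the same grasp; the last joint's range is limited). The gripper opens to 85 mm and grips with 20 to 120 N. Pads are 22 mm wide; open, the fingers measure 114 mm over their backs; the gripper's body (76 mm by 85 mm) begins 54 mm behind the grasp point. The pads swing forward as they close: fully open they stand 13 mm farther back than shut.
Start: joints at [1.104, 0.411, -0.013, 1.596, 0.006, 1.134, -0.082], TCP at [0.243, -0.576, 0.231] pointing down, gripper open.
Joint ranges: [-2.95, 2.95], [-0.29, 1.99], [-1.47, 1.44], [0.14, 2.54], [-1.03, 4.17], [0.13, 1.85], [-2.86, 2.86]. Speed limits (rad/s): [2.39, 2.39, 3.01, 3.01, 3.14, 3.14, 3.14].

### API

Orientations are given as a rotation vector (axis times angle).
In Python, from station import manip, effector, inverse_kinematics, grab_frame, job, sensors gives the robot as it stands. The module is installed in compiled form; this text tells all that it offers. Calls block until the motion is done:
- manip.reach(position, orientation): joint-space move of the TCP to a pose.
- manip.line_to(position, ori=None, max_speed=0.15, force_limit=None): straight line of the TCP; ori=None keeps the orientation; max_speed is the mean speed in m/s. With force_limit (N) it stops when the force on the tool has changed by that much, and returns True; else False.
- manip.goto_joints(angles): joint-space move.
- effector.let_go() and effector.close(): open the fingers fully, or close them until they stop; the grip force is fixed at half the most.
- manip.pause(seconds).
- inverse_kinematics(position, orientation): joint angles nearest the present ones, or None.
- grab_frame(name): name is "side" or "top" or "wrist"; returns a dict with "image" (400x640x3 uint8, red, green, blue), "depth" (400x640 float32, m along the optical axis (not along the pixel's ray), 0 where there is no reading), "K" (3x3 intrinsics, pixels), "camera_from_world" (4x4, takes a point from world to camera coordinates). Camera axes: x right, y down, z forward; pixel columns grow to the right and rows downward; lengths in m; the calibration is good to about 2 mm. The wrist camera is an equidistant fisheye: a pixel r from the principal point sees the ray r / f radians off the axis. A picture is of the moment at which its call begins.
A pose or a line that the arm cannot do raises manip.PlanningError and nothing moves.
- job.close_job(): hands the job in; it is judged then, once.
Readings, each from a call of its own:
- sensors.current_clock(): time.
- sensors.current_joint_pos(): joint angles.
- sensors.current_qvel(): joint speeds.
- sensors.current_effort(): joint torques, N m.
- sensors.current_ee_pos(): TCP position.
- sensors.current_eef_rot(): TCP orientation.
- sensors.current_ft_force(): force on the tool from outside, world axes, zero at the start.
- sensors.current_moment(): the same for the moment, N m.
- sensors.current_opening(): finger opening in m.
- sensors.current_finger_force(): force on a finger pad.
Only numpy, scipy, OpenCV 4.12 (cv2) and the standard library are available. Lean on these libraries where they do the work, as an engineer would, in place of code of your own. Each camera call takes 0.05 s, during which the arm holds its last target. There are 200 camera calls.

## Working session

There is one attempt and no reset: what is moved stays moved. The work goes in short steps, each a Python script; the robot and the scene stay as the last script left them, time stands still between calls to the robot, and variables do not carry over. Pictures are saved under pics/ and viewed, at most 10 in all, crops included, and the job is handed in when it is done.

```bash
mkdir -p pics
cat > h.py <<'E'
import numpy as np, cv2
from station import manip, effector, inverse_kinematics, grab_frame, job, sensors
def save(f,n): cv2.imwrite('pics/'+n,cv2.cvtColor(f['image'],cv2.COLOR_RGB2BGR))
def cloud(f):
    K=f['K'];d=f['depth'];v,u=np.mgrid[:d.shape[0],:d.shape[1]]
    P=np.stack([(u-K[0,2])/K[0,0]*d,(v-K[1,2])/K[1,1]*d,d],-1)
    T=np.linalg.inv(f['camera_from_world']);return P@T[:3,:3].T+T[:3,3]
def ray(f,u,v):
    T=np.linalg.inv(f['camera_from_world']);K=f['K']
    return T[:3,3],T[:3,:3]@np.array([(u-K[0,2])/K[0,0],(v-K[1,2])/K[1,1],1])
def onz(f,u,v,z):
    o,d=ray(f,u,v);return o+d*(z-o[2])/d[2]
E
python3 - <<'E'
from h import *
for n in('top','side'):
    f=grab_frame(n);save(f,n+'0.png');np.savez(n+'0.npz',**f)
    print(n,f['K'],np.linalg.inv(f['camera_from_world']))
print(sensors.current_eef_rot(),sensors.current_clock())
E
```

```text
top [[409.0597836    0.         320.02981243]
 [  0.         409.0597836  200.88084564]
 [  0.           0.           1.        ]] [[-1.29369849e-02 -9.88203136e-01  1.52601431e-01  3.63288079e-01]
 [-9.99912123e-01  1.32272358e-02  8.86937130e-04 -4.56399217e-02]
 [-2.89496916e-03 -1.52576546e-01 -9.88287416e-01  1.47710501e+00]
 [ 0.00000000e+00  0.00000000e+00  0.00000000e+00  1.00000000e+00]]
side [[383.98260195   0.         322.00416408]
 [  0.         383.98260195 197.93774505]
 [  0.           0.           1.        ]] [[ 0.81433547 -0.34866213  0.46399619 -0.00817627]
 [-0.58022585 -0.50832588  0.63635113 -0.85952503]
 [ 0.01398973 -0.78742588 -0.61625057  0.89514104]
 [ 0.          0.          0.          1.        ]]
[-3.07789531e+00 -6.21998797e-01  6.15888014e-04] 0.1
```

View pics/top0.png

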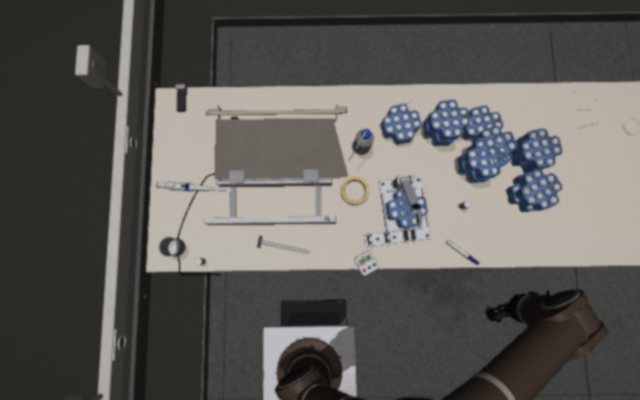

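View pics/side0.png

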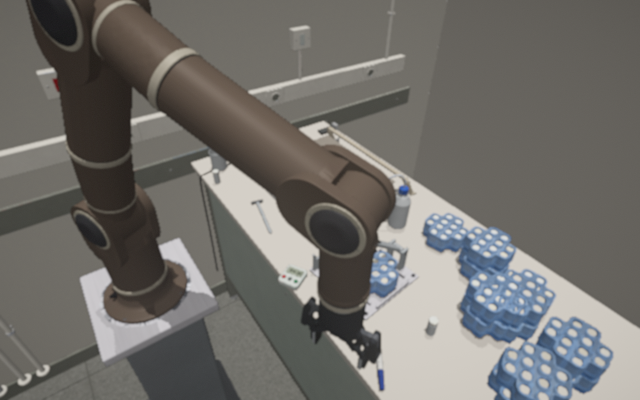

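Run:
```python
from h import *
f=dict(np.load('top0.npz'));P=cloud(f)
c=cv2.cvtColor(f['image'][160:280,240:440],cv2.COLOR_RGB2BGR)
cv2.imwrite('pics/crop1.png',cv2.resize(c,None,fx=4,fy=4,interpolation=cv2.INTER_CUBIC))
for n,(u,v) in dict(base=(310,350),plate=(270,150),rail=(270,220),rail2=(235,200),back=(270,112),pinL=(260,242),pinR=(308,251),bench=(330,240),tape=(354,178),pad=(405,185),hinge=(417,205),timer=(365,263),saddleL=(375,239),bottle=(364,140)).items(): print(n,(u,v),P[v,u].round(3))
# height map around the fixture
Z=(P[...,2]*1000)
print(Z[172:250:3,360:436:3].astype(int))
```

```text
base (310, 350) [ 0.075 -0.004  0.027]
plate (270, 150) [0.761 0.129 0.085]
rail (270, 220) [0.515 0.128 0.081]
rail2 (235, 200) [0.595 0.262 0.022]
back (270, 112) [0.891 0.126 0.112]
pinL (260, 242) [0.444 0.172 0.012]
pinR (308, 251) [0.41  0.001 0.012]
bench (330, 240) [ 0.448 -0.078 -0.001]
tape (354, 178) [ 0.67  -0.169  0.023]
pad (405, 185) [ 0.626 -0.335  0.107]
hinge (417, 205) [ 0.546 -0.354  0.183]
timer (365, 263) [ 0.365 -0.201  0.013]
saddleL (375, 239) [ 0.449 -0.24   0.007]
bottle (364, 140) [ 0.78  -0.197  0.128]
[[   0   -1   -1   -1   -2    3    5   -2   -4   -1    0    7   -3    1
     0   -3   -8    0   -9   -2   -4   -6   -1    1    0   -3]
 [   2    0    2    0   -1   -2   -4    0    0   -2   -1    0   -4    4
     2   -2    2   89    0    4    1   -2   -3   -3   -2    3]
 [  22   25   -1    0    0    0    0    0   -2   -1   -2    5   71   85
    88   87   89   86   11    9    4    0   -5   -2   -4   -3]
 [1477   24   24   -2    3   -1   -4    7    8    8   13   13   71   87
    87   92   95   81    4    6   10    3    1    3   -9    0]
 [   0    5   23    3  
[... 2247 characters left out ...]
  3    7    4    2    0]
 [  -8   -5    2   63    7    8    2    7    7   43    9    7    7    4
     7   14   71   77   48   79    0    3   12    7   -3    3]
 [  -1    0    5   49    9    8   15    3    4   37    6   10    5    2
    11   18   60   76   48   80   11    8    3    6    0   -1]
 [  -2   -2    9   39   67    4    0    9   11   26   75   10    9    8
     5    0   -1   -5   -2    0   -7   -1    0   -1    2    1]
 [   4    0   11   17    2    6    0    4    3    0    0   -1   -4    4
     0   -2    0   -4    2    0    5    4   -7   -2    4    0]
 [ -10   -1    0 1477    1    0    0   -2    6   -1    0    2    0    0
    -3    0   -5   -3   -1   -1   -4    0    0   -4    0    0]]
```

View pics/crop1.png

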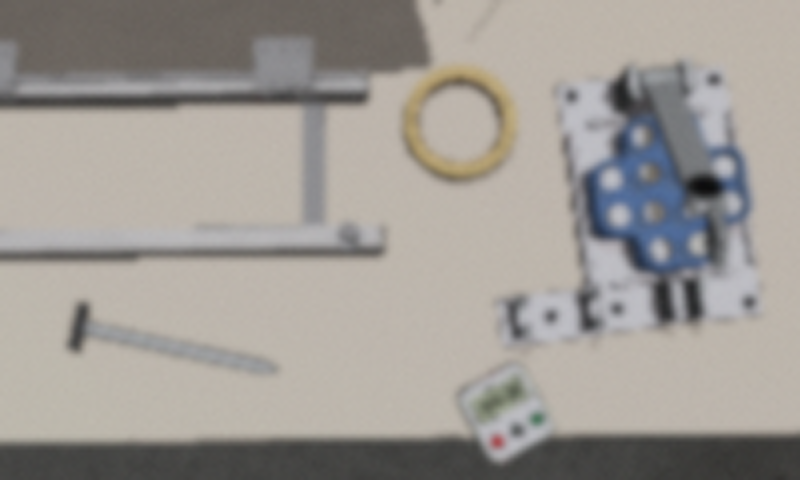

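```bash
cat >> h.py <<'E'
def down(psi): # tool x axis at heading psi, z down
    return np.pi*np.array([np.cos(psi/2),np.sin(psi/2),0.])
def fpix(f,P): # fisheye: world -> pixel
    T=f['camera_from_world'];p=np.atleast_2d(P)@T[:3,:3].T+T[:3,3]
    r=np.hypot(p[:,0],p[:,1]);th=np.arctan2(r,p[:,2]);K=f['K']
    return np.c_[K[0,2]+K[0,0]*th*p[:,0]/r,K[1,2]+K[1,1]*th*p[:,1]/r]
def fray(f,u,v):
    K=f['K'];a=(u-K[0,2])/K[0,0];b=(v-K[1,2])/K[1,1];th=np.hypot(a,b)+1e-12
    d=np.array([np.sin(th)*a/th,np.sin(th)*b/th,np.cos(th)])
    T=np.linalg.inv(f['camera_from_world']);return T[:3,3],T[:3,:3]@d
def fonz(f,u,v,z):
    o,d=fray(f,u,v);return o+d*(z-o[2])/d[2]
E
python3 - <<'E'
from h import *
f=dict(np.load('top0.npz'))
g=lambda u,v,z:onz(f,240+u/4-.375,160+v/4-.375,z).round(4)
print('holes',g(571,95,.008),g(713,78,.008),g(750,300,.008),g(551,316,.008),g(617,308,.008))
print('pin',g(78,327,.006),g(275,367,.006))
for p in((.42,-.3,.40),(.45,.06,.35)):
  for s in(-90,-45,0,45,90,180):
    q=inverse_kinematics(np.array(p),down(np.radians(s)));print(p,s,None if q is None else np.round(q,2))
try: manip.reach(np.array([.42,-.3,.40]),down(0.))
except Exception as e: print(repr(e))
w=grab_frame('wrist');save(w,'w1.png');np.savez('w1.npz',**w)
print(w['K'],np.linalg.inv(w['camera_from_world']).round(3),sensors.current_ee_pos(),sensors.current_clock())
E
```

```text
holes [ 0.6518 -0.2731  0.008 ] [ 0.6659 -0.4036  0.008 ] [ 0.4626 -0.4267  0.008 ] [ 0.4506 -0.2479  0.008 ] [ 0.457  -0.3073  0.008 ]
pin [0.4465 0.1759 0.006 ] [ 4.086e-01 -3.000e-04  6.000e-03]
(0.42, -0.3, 0.4) -90 [ 0.45  0.12  0.09  1.59 -0.01  1.43 -2.6 ]
(0.42, -0.3, 0.4) -45 [ 0.53  0.12 -0.01  1.59  0.    1.43 -1.83]
(0.42, -0.3, 0.4) 0 [ 0.61  0.13 -0.09  1.58  0.01  1.43 -1.06]
(0.42, -0.3, 0.4) 45 [ 0.72  0.14 -0.22  1.57  0.03  1.43 -0.29]
(0.42, -0.3, 0.4) 90 [ 0.85  0.15 -0.37  1.57  0.05  1.44  0.47]
(0.42, -0.3, 0.4) 180 [ 1.04  0.17 -0.6   1.56  0.1   1.44  2.01]
(0.45, 0.06, 0.35) -90 [ 0.9   0.19 -1.26  1.75  0.18  1.34  2.74]
(0.45, 0.06, 0.35) -45 [ 0.37  0.07 -0.64  1.77  0.04  1.31 -2.63]
(0.45, 0.06, 0.35) 0 [ 0.47  0.08 -0.74  1.77  0.06  1.32 -1.86]
(0.45, 0.06, 0.35) 45 [ 0.48  0.08 -0.76  1.77  0.06  1.32 -1.07]
(0.45, 0.06, 0.35) 90 [ 0.53  0.09 -0.81  1.77  0.07  1.32 -0.29]
(0.45, 0.06, 0.35) 180 [ 0.66  0.11 -0.96  1.76  0.09  1.32  1.25]
[[309.70691629   0.         321.20709095]
 [  0.         309.70691629 199.13346445]
 [  0.           0.           1.        ]] [[-0.001 -0.962 -0.273  0.489]
 [-1.     0.001  0.001 -0.301]
 [-0.001  0.273 -0.962  0.542]
 [ 0.     0.     0.     1.   ]] [ 0.4193261  -0.3010194   0.39927984] 1.5333
```

View pics/w1.png

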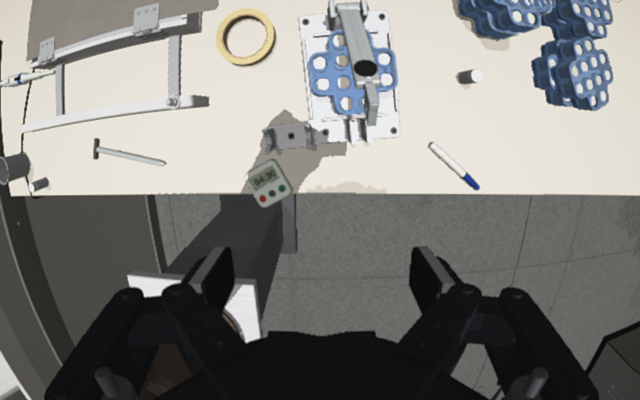

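```bash
cat >> h.py <<'E'
YAW=.110; O=np.array([.557,-.350,0.])
def R(y=None):
    y=YAW if y is None else y
    return np.array([[np.cos(y),-np.sin(y),0],[np.sin(y),np.cos(y),0],[0,0,1.]])
def W(*p): return O+R()@np.array(p)   # fixture -> world
E
python3 - <<'E'
from h import *
f=dict(np.load('top0.npz'));P=(cloud(f)-O)@R()
m=(abs(P[...,1])<.010)&(P[...,2]>.1)&(P[...,2]<.3)&(P[...,0]>-.12)&(P[...,0]<.1)
Q=P[m];print(len(Q))
m2=(abs(P[...,0])<.15)&(abs(P[...,1])<.05)&(P[...,2]>.12)&(P[...,2]<.3);print('bar y mean',P[m2][:,1].mean())
for b in np.arange(-.12,.1,.01):
    s=Q[abs(Q[:,0]-b)<.005]; 
    if len(s)>2: print(round(b,2),len(s),np.percentile(s[:,2],[50,90]).round(3))
s=Q[(Q[:,0]>-.01)&(Q[:,0]<.07)];k=np.polyfit(s[:,0],s[:,2],1);print(k,np.arctan(-k[0]))
# angle from top-surface: distance from hinge line
E
```

```text
263
bar y mean 0.0013001960702473435
-0.08 8 [0.186 0.193]
-0.07 17 [0.199 0.205]
-0.06 21 [0.209 0.216]
-0.05 19 [0.21  0.214]
-0.04 17 [0.201 0.207]
-0.03 16 [0.191 0.196]
-0.02 20 [0.187 0.191]
-0.01 17 [0.179 0.184]
-0.0 16 [0.165 0.176]
0.01 16 [0.158 0.164]
0.02 16 [0.148 0.155]
0.03 17 [0.141 0.144]
0.04 16 [0.132 0.137]
0.05 14 [0.124 0.128]
0.06 14 [0.117 0.12 ]
0.07 16 [0.107 0.111]
0.08 3 [0.102 0.105]
[-0.88376501  0.16761307] 0.7237727452423869
```

Run:
```python
from h import *
o=down(YAW)
pad=lambda a,e=0:W(.095-.150*np.cos(a)+(.01+e)*np.sin(a),0,.078+.150*np.sin(a)+(.01+e)*np.cos(a))
effector.close()
p=pad(.72);manip.reach(p+[0,0,.05],o)
print(p,manip.line_to(p-[0,0,.012],max_speed=.06,force_limit=3),sensors.current_ee_pos(),sensors.current_ft_force())
z0=sensors.current_ee_pos()[2]
a0=min(.72,.72+(z0-p[2])/.115)
for a in np.linspace(a0,0.0,7)[1:]:
    h=manip.line_to(pad(a),max_speed=.1,force_limit=25);print(round(a,2),h,sensors.current_ee_pos().round(4),sensors.current_ft_force().round(1))
    if h: break
print(manip.line_to(pad(0)-[0,0,.006],max_speed=.03,force_limit=15),sensors.current_ee_pos().round(4),sensors.current_ft_force().round(1))
manip.line_to(pad(0)+[0,0,.1])
effector.let_go()
manip.reach(W(-.13,.06,.24),o)
w=grab_frame('wrist');save(w,'w2.png');np.savez('w2.npz',**w);print(sensors.current_clock())
for n,q in dict(ear=(-.095,.016,.06),s1=(-.095,.08,.06),s2=(-.095,.144,.06)).items(): print(n,fpix(w,W(*q)))
```

```text
[ 0.54589054 -0.35122699  0.18442576] False [ 0.54600209 -0.35129894  0.1726575 ] [-0.22682537  0.03342587  0.4949898 ]
0.51 False [ 0.5262 -0.3536  0.1607] [ 1.1 -1.  -0.3]
0.41 False [ 0.5186 -0.3541  0.1469] [ 0.7  0.2 -0.2]
0.31 False [ 0.5122 -0.3548  0.1329] [0.6 0.8 1. ]
0.21 False [ 0.5073 -0.3554  0.1183] [-0.3  0.  -0. ]
0.1 False [ 0.5039 -0.3557  0.1032] [-0.7 -0.4  0.1]
0.0 False [ 0.5027 -0.3562  0.0882] [ 1.4 -1.1  0.7]
True [ 0.5026 -0.3562  0.088 ] [-3.3  1.4 11.8]
8.65
ear [[362.96307706 147.08343749]]
s1 [[302.07313319 146.85968677]]
s2 [[242.58094274 147.94176967]]
```

View pics/w2.png

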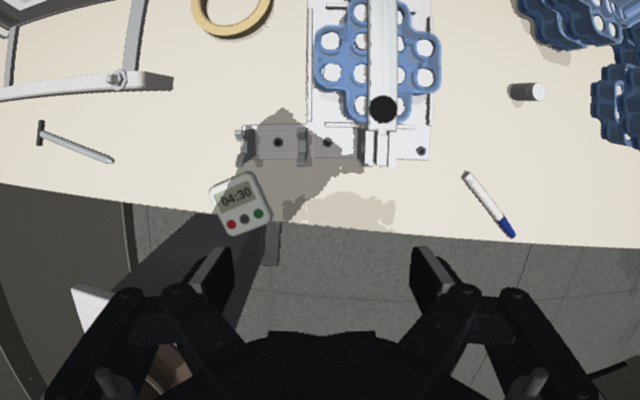

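Run:
```python
from h import *
yp=-.212; g=np.array([.4295,.097,0])
o=down(yp+np.pi/2)
print(inverse_kinematics(g+[0,0,.0],o),inverse_kinematics(W(-.095,.124,.04),down(YAW+np.pi/2)))
manip.reach(W(-.13,.1,.3),down(YAW+.9))
manip.reach(g+[0,-.06,.20],o)
w=grab_frame('wrist');np.savez('w3.npz',**w);print(sensors.current_clock())
a=fpix(w,np.array([[.4465,.1759,.006],[.4086,-.0003,.006]]));print(a)
c0=cv2.resize(np.load('w2.npz')['image'][90:180,220:440],None,fx=3.6,fy=3.6,interpolation=cv2.INTER_CUBIC)
lo=np.clip(a.min(0)-40,0,None).astype(int);hi=(a.max(0)+40).astype(int);print(lo)
c1=w['image'][lo[1]:hi[1],lo[0]:hi[0]];s=min(790/c1.shape[1],270/c1.shape[0]);c1=cv2.resize(c1,None,fx=s,fy=s);print(s,c0.shape,c1.shape)
im=np.zeros((c0.shape[0]+c1.shape[0],800,3),np.uint8);im[:c0.shape[0],:c0.shape[1]]=c0;im[c0.shape[0]:,:c1.shape[1]]=c1
cv2.imwrite('pics/mix3.png',im[...,::-1])
```

```text
[ 0.15070644  0.54671448 -0.5926289   2.19319728  0.58058064  0.55788586
 -1.09113694] [ 0.67293103  0.50030286 -0.35643187  2.03097144  0.27798967  0.65597719
  0.24475397]
10.7167
[[307.79466506  49.34181641]
 [309.12195238 210.6907533 ]]
[267   9]
1.120331950207469 (324, 792, 3) (270, 92, 3)
```

View pics/mix3.png

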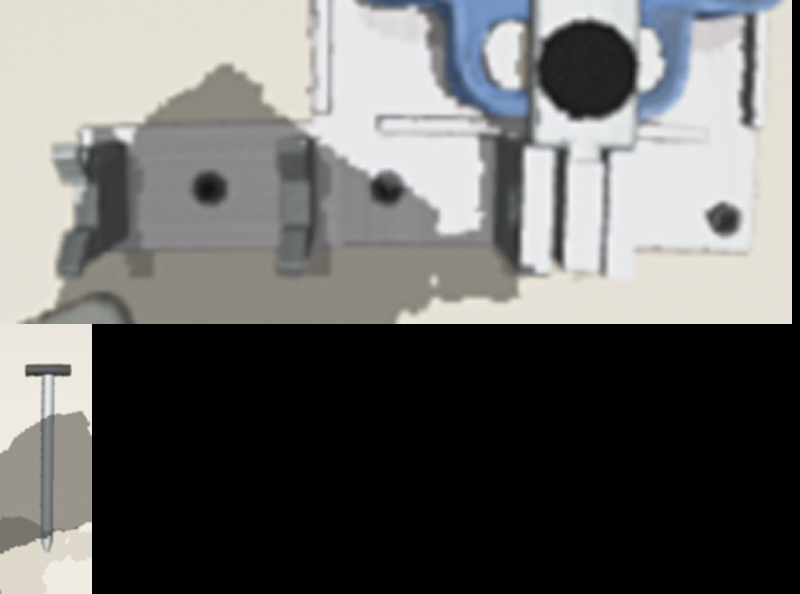

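Run:
```python
from h import *
w=dict(np.load('w2.npz'));g=lambda u,v,z:(fonz(w,220+u/3.6-.36,90+v/3.6-.36,z)-O)@R()
for n,q in dict(outU=(68,160,.078),outD=(73,258,.078),nearU=(295,155,.078),nearD=(293,255,.078),outslot=(85,208,.054),nearslot=(297,205,.054),ear1=(538,210,.08),ear2=(621,210,.08),pad=(588,68,.088),holeA=(209,188,.008),holeB=(387,188,.008),corner=(723,218,.008)).items(): print(n,(g(*q)*1000).round(1))
w=dict(np.load('w3.npz'));s=1.1203
t=fonz(w,267+47/s,9+226/s,.006);h=fonz(w,267+48/s,9+46/s,.009);print(t,h,np.linalg.norm((t-h)[:2]),np.arctan2(-(h-t)[0],(h-t)[1]))
# refine: shaft line by mask of darker/lighter? depth above bench
```

```text
outU [-78.9 143.1  78. ]
outD [-106.7  142.8   78. ]
nearU [-79.   79.3  78. ]
nearD [-106.8   80.1   78. ]
outslot [-95.1 144.8  54. ]
nearslot [-95.3  80.3  54. ]
ear1 [-93.7  12.6  80. ]
ear2 [-93.2 -10.9  80. ]
pad [-54.3   1.   88. ]
holeA [-94.  112.9   8. ]
holeB [-94.4  52.7   8. ]
corner [-102.6  -65.1    8. ]
[ 4.08399994e-01 -3.06878166e-04  6.00000000e-03] [0.44843542 0.17397304 0.009     ] 0.1788192517334477 -0.22580158346859747
```

Run:
```python
from h import *
yp=-.219; g=np.array([.4300,.0968,0]); o=down(yp+np.pi/2); of=down(YAW+np.pi/2)
manip.reach(g+[0,0,.12],o)
print(manip.line_to(g+[0,0,.0005],max_speed=.1,force_limit=8),sensors.current_ee_pos().round(4))
effector.close();print('open',sensors.current_opening(),sensors.current_finger_force())
manip.line_to(g+[0,0,.18]);print('open',sensors.current_opening(),sensors.current_ft_force().round(2),sensors.current_moment().round(3))
if sensors.current_opening()>.008:
    manip.reach(W(-.0945,.124,.18),of)
    manip.line_to(W(-.0945,.124,.100),max_speed=.1)
    w=grab_frame('wrist');np.savez('w4.npz',**w);save(w,'w4.png')
    print(sensors.current_opening(),sensors.current_ee_pos(),W(-.0945,.124,.1))
    for n,q in dict(tip=(-.095,.0245,.1055),handle=(-.095,.205,.1055),s1=(-.095,.08,.078),s2=(-.095,.144,.078)).items(): print(n,fpix(w,W(*q)))
print(sensors.current_clock())
```

```text
False [0.4304 0.0969 0.001 ]
open 0.00933650539151468 58.73486738651991
open 0.009190530740854923 [-0.08  0.96 -0.42] [ 0.045 -0.052 -0.017]
0.009175010360491497 [ 0.44999057 -0.23725193  0.10066325] [ 0.44945864 -0.23712349  0.1       ]
tip [[319.27740175 388.22760534]]
handle [[318.28660581  87.31438388]]
s1 [[319.14122725 299.83061074]]
s2 [[318.84833518 203.43913705]]
16.8333
```

View pics/w4.png

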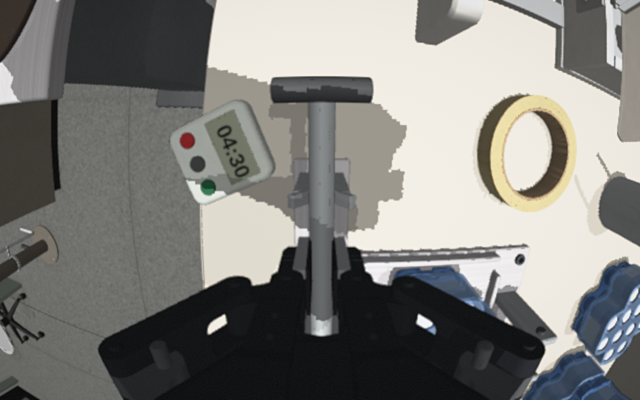

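Run:
```python
from h import *
print(manip.line_to(W(-.0945,.124,.049),max_speed=.05,force_limit=6),(R().T@(sensors.current_ee_pos()-O)).round(4),sensors.current_ft_force().round(2),sensors.current_opening())
w=grab_frame('wrist');np.savez('w5.npz',**w);save(w,'w5.png')
for n,q in dict(handle=(-.095,.205,.060)).items(): print(n,fpix(w,W(*q)))
print(sensors.current_clock())
```

```text
True [-0.0948  0.1242  0.0545] [-1.92  0.49  8.24] 0.009374883684042953
handle [[320.06553188  87.94336347]]
17.725
```

View pics/w5.png

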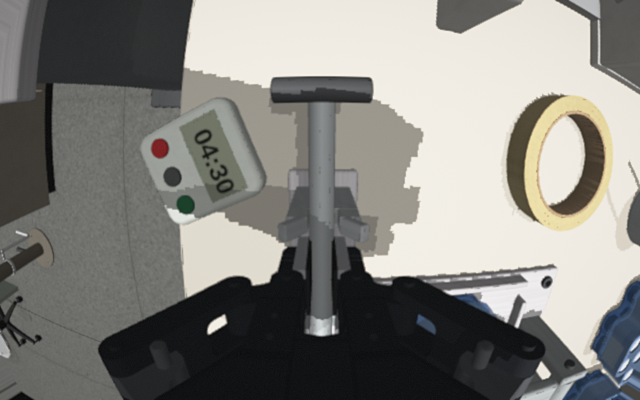

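Run:
```python
from h import *
of=down(YAW+np.pi/2); loc=lambda:(R().T@(sensors.current_ee_pos()-O)).round(4)
effector.let_go()
manip.line_to(W(-.0948,.124,.19))
effector.close()
manip.line_to(W(-.095,.255,.15),max_speed=.2)
manip.line_to(W(-.095,.255,.052),max_speed=.12)
print(manip.line_to(W(-.095,.160,.052),max_speed=.04,force_limit=15),loc(),sensors.current_ft_force().round(2))
w=grab_frame('wrist');np.savez('w6.npz',**w)
t=grab_frame('top');np.savez('t6.npz',**t)
a=w['image'];b=cv2.resize(t['image'][200:270,320:440],None,fx=4,fy=4,interpolation=cv2.INTER_CUBIC)[:200]
im=np.zeros((600,640,3),np.uint8);im[:400]=a;im[400:,:480]=b
cv2.imwrite('pics/mix6.png',im[...,::-1]);print(sensors.current_clock())
```

```text
True [-0.0951  0.1713  0.0516] [-0.41  0.64  0.95]
24.0667
```

View pics/mix6.png

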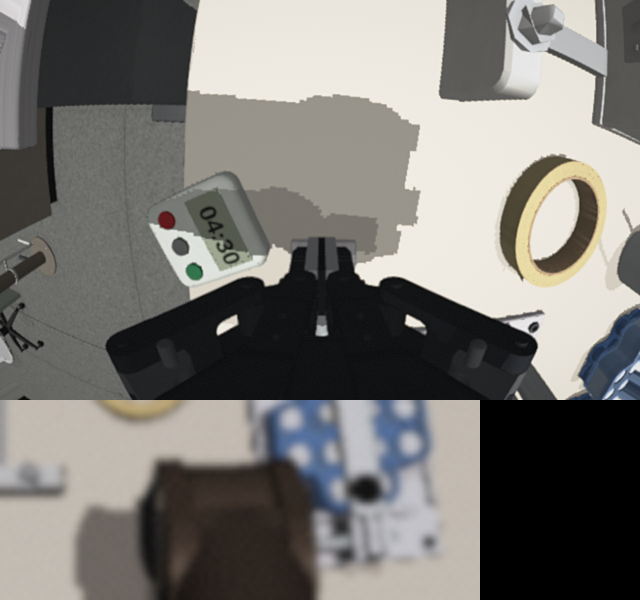

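Run:
```python
from h import *
manip.line_to(W(-.095,.21,.052),max_speed=.1)
manip.line_to(W(-.095,.21,.2))
manip.reach(W(-.14,.06,.26),down(YAW))
w=grab_frame('wrist');np.savez('w7.npz',**w);print(sensors.current_clock(),sensors.current_ft_force().round(2))
for n,q in dict(tip=(-.095,-.028,.06),handle=(-.095,.154,.06),hol=(-.095,.112,.06)).items(): print(n,fpix(w,W(*q)))
cv2.imwrite('pics/w7.png',cv2.resize(w['image'][80:200,200:420],None,fx=3.6,fy=3.6,interpolation=cv2.INTER_CUBIC)[...,::-1])
```

```text
26.8667 [-0.33 -0.64 -0.15]
tip [[400.91564625 137.45426477]]
handle [[239.06944765 137.07745486]]
hol [[275.63108352 136.15712045]]
```

View pics/w7.png

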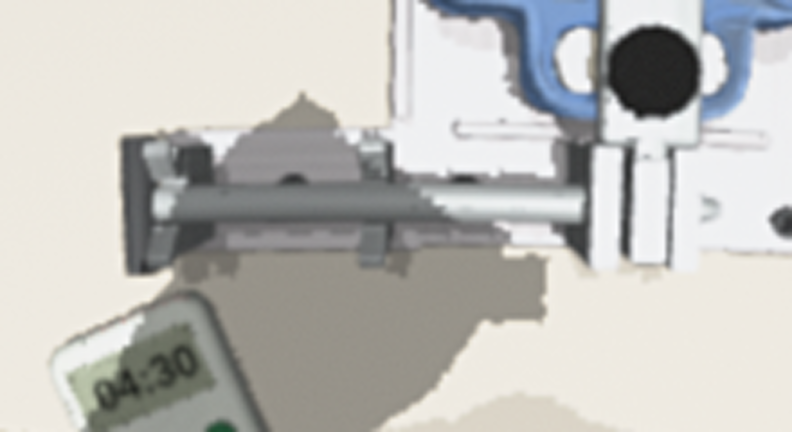

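The picture shows the pin lying straight through both saddles and ears. Its handle is against the outer saddle at (137,205), its tip shows past the second ear at (710,208), and the bar is down.

```bash
python3 -c "
from h import *
print(job.close_job())"
```

```text
the job is handed in; nothing more can be done
None
```

I swung the bar fully down and pushed the pin through both ears and the nose until its handle stopped on the outer saddle; I let go of the pin and handed the job in at about 27 s (no verdict was returned).

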